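# Hold a bag clip open over the care card

### The job

Pinch the two splayed tails of the blue spring clip so that it opens on its steel storage rail, lift it off, and bring it over the top edge of the white care card standing in the wooden foot. Finish with the clip still squeezed wide open in the gripper, one jaw on each side of the card with its tip about 1 to 3 cm below the card's top edge, touching neither the card nor anything else, so that a second sheet can be slipped in: do not let go and do not let it bite the card. Do not ram the card, and leave the loose things round about where they are.

Things in the scene. Friction and masses are not known exactly. Their poses are not given: they have to be found in the camera images.
- clip_grip (a point): Pinch point of the blue spring clip, which stands on the rail, tails up: midway between its tails, 15 mm below their tops. z up along the tails, x = squeeze direction (across the rail), y along the rail. Tails 24 mm wide (y), leaning out 0.30 rad each: 49 mm over the outsides at the top. Squeezed fully: parallel, 22 mm over the outsides. 5 to 9 N here opens it fully, 20 N holds it at its stop.
- clip_pivot (a point): The clip's pivot axis, same axes as clip_grip, 28 mm below it; 28 mm above the top of the rail's bar at the start. The tails reach 43 mm above it, the jaws 45 mm below it.
- jaw_a (a point): Inner edge of the tip of one jaw (+x side), 24 mm wide along y, 45 mm below the pivot and 3 mm from the clip's middle plane at the start. Fully open it is about 16 mm from the middle plane and 42 mm below the pivot.
- jaw_b (a point): The same point of the other jaw (-x side), moving with the lever.
- clip_lever (a joint): Opening angle between the clip's halves, rad: 0 = clamped on the 6 mm bar (jaw tips 6 mm apart), 0.6 = stop, jaw tips about 32 mm apart. Grows as the tails are squeezed. Jaw gap in mm is about 6 + 44 x value. A spring of 0.15 N m/rad, pretensioned to 0.09 N m at 0, shuts it.
- rail_top (a point): Middle of the top edge of the fixed steel rail: a flat bar 6 mm thick (x), 120 mm long (y), 14 mm high, its top 90 mm above the work surface, on two posts 52 mm to either side of the middle and a grey foot 70x130x12 mm. The clip sits on it within 25 mm of the middle.
- card_edge (a point): Middle of the top edge of the fixed rigid white card with green band: 4 mm thick (x), 94 mm wide (y), its top edge level and 110 mm above the work surface (z up), standing in a wooden foot 60x120x25 mm. The card is upright, bare for 85 mm below the top edge.
- clip: The whole clip with its lever, 45 g; origin and axes as clip_pivot. Its frame belongs to the half with the +x tail and jaw_a, so it leans by half the joint value when the clip is squeezed.
- rail: The whole rail with its foot (see rail_top); origin under its middle, on the work surface, same axes.
- card_stand: The card with its foot (see card_edge), fixed; origin under its middle, on the work surface, same axes.
- sewing_tin_mid (a point): Centre of a closed grey sewing tin, 70x114x37 mm, loose; a bystander, to be left alone.
- tape_1_mid (a point): Centre of a black roll of tape lying flat, 58x56x19 mm, loose; a bystander, to be left alone.
- battery_1_mid (a point): Centre of a red and white battery lying on its side, 15x50x15 mm, loose; a bystander, to be left alone.
- pen_1_mid (a point): Centre of a blue pen lying flat, 12x145x9 mm, loose; a bystander, to be left alone.
Things that resemble listed ones, but are neither listed nor needed, are in the scene too. Of the things like the rail, leave any that is orange or red; of the rest the larger one is meant.

How it is judged:
On the way, in this order (a step that is already met when the one before it is completed fails the run):
1. the clip is squeezed open while still in its place on the rail (value of joint clip_lever above 0.25 rad and z of clip_pivot in the frame of rail_top below 0.04 m and horizontal distance between clip_pivot and rail_top below 0.045 m and contact force between clip and the fingers above 2 N), for 0.1 s.
2. the open clip is lifted clear of the rail (z of clip_pivot in the frame of rail_top above 0.055 m and value of joint clip_lever above 0.25 rad and contact force between clip and rail below 0.3 N), for 0.1 s.
At the end, for the whole second after the job is handed in: Held in the fingers (over 2 N), clip open over 0.35 rad and still (under 0.03 m/s); jaw tips on opposite sides of the card, over 4 mm from its middle plane, 8 to 40 mm below its top edge, within 40 mm of its middle; touching neither card, stand nor rail (under 0.3 N), pivot above 0.11 m (((x of jaw_a in the frame of card_edge above 0.004 m and x of jaw_b in the frame of card_edge below -0.004 m) or (x of jaw_a in the frame of card_edge below -0.004 m and x of jaw_b in the frame of card_edge above 0.004 m)) and value of joint clip_lever above 0.35 rad and contact force between clip and the fingers above 2 N and contact force between clip and card_stand below 0.3 N and contact force between clip and rail below 0.3 N and height (world z) of clip_pivot above 0.11 m and linear speed of clip below 0.03 m/s and z of jaw_a in the frame of card_edge between -0.04 and -0.008 m and y of jaw_a in the frame of card_edge between -0.04 and 0.04 m and z of jaw_b in the frame of card_edge between -0.04 and -0.008 m and y of jaw_b in the frame of card_edge between -0.04 and 0.04 m); the arm keeps its last pose, push and grip.
It fails at once if the card is rammed (over 12 N between clip or fingers and the card stand) (contact force between any of clip, the fingers and card_stand above 12 N).
It fails at once if the clip shuts on the card (value of joint clip_lever below 0.15 rad and contact force between clip and card_stand above 1 N).
It fails at once if a loose bystander (tin, tape, battery or pen) is moved by more than 20 mm (distance of any of sewing_tin_mid, tape_1_mid, battery_1_mid, pen_1_mid from where it was at the start of the episode above 0.02 m).
It also fails if it takes over 35 s, if anything falls off the work surface, if the arm or the gripper's body presses on something with over 40 N, if the wrist force passes 120 N, or if a joint passes its speed limit or range.

### The arm

A 6-joint arm with a two-finger parallel gripper is mounted at the origin on a cart in front of the work surface, level with it; the furniture and walls round the work are solid. World frame = base frame: x ahead of the robot, y to its left, z up, the work surface at z = 0. Lengths are in m, angles in rad, forces in N, time in s.
With the tool pointing down it reaches from about 0.3 to 0.775 m from the base axis. Payload 14.6 kg.
Tool frame: the origin (TCP) lies on the centre line of the jaws, within the pads' length; the fingertips stand 11 mm ahead of it and the grasp point (between the pads) lies 8 mm behind it; y points along the fingers, x is the direction in which the jaws open and shut, and the axes are right-handed (so a half turn about y gives the same grasp; the last joint's range is limited). The gripper opens to 94 mm and grips with 3 to 60 N. Pads are 16 mm wide; open, the fingers measure 119 mm over their backs; the gripper's body (75 mm by 177 mm) begins 78 mm behind the grasp point.
Start: joints at [-1.275, 0.3, 1.521, -0, 1.321, -0.067], TCP at [0.195, -0.514, 0.216] pointing down, gripper open.
Joint ranges: [-3.03, 3.03], [-0.79, 2.21], [0.23, 2.52], [-1.04, 4.18], [0, 3.07], [-2.55, 2.55]. Speed limits (rad/s): [2.22, 2.22, 2.57, 3.14, 3.14, 3.14].

### API

Orientations are given as [roll, pitch, yaw] about the fixed x, y, z axes, in that order (R = Rz(yaw) Ry(pitch) Rx(roll)).
In Python, from station import ctrl, imaging gives the robot as it stands. The module is installed in compiled form; this text tells all that it offers.
- The arm moves only by the tool apply_moves, never from a script. Its argument "deltas" is a list of rows, each an object with "dp": the shift along the tool's x, y, z in m, a list of three; "roll": the turn about the tool's y in rad; "grip": the closure, from -1 (fully open) to 1 (shut). In form: [{"dp": [tx, ty, tz], "roll": roll, "grip": grip}, ...]. A call has 1 to 10 rows; each row shifts and turns the commanded pose from where the row before left it, along the tool's axes as they then stand; what a row does not reach is not made up. A row lasts 1/8 s, in which the tool goes at most 62.5 mm and 10.7 degrees, less where a joint would pass 70% of its speed; a pose out of reach is approached as far as the arm can. A call with a gripper value outside its range is refused whole. The fingers move at their own pace and stop on an object; "newtons" is the grip in N (left out, the last holds). Time passes only in rows, so rows that do not move let the fingers close. It gives the time, the measured TCP pose, the force and the opening at its end, in the units of the state.
- ctrl.get_obs(): the state, without advancing time (a new reading comes with each control period).
- imaging.camera(name): name is "scene" or "top" or "wrist"; returns the picture (384x512x3 uint8, blue, green, red); there is no depth.
- imaging.camera_info(name): a dict with "K" (3x3 intrinsics, pixels), "world_from_camera" (4x4, takes a point from camera to world coordinates). Camera axes: x right, y down, z forward; pixel columns grow to the right and rows downward; lengths in m; the calibration is good to about 2 mm. A picture is of the moment at which its call begins: read the wrist's pose just before it. camera_info takes no time and is no camera call; for the wrist camera it gives the pose at the moment of the call.
- ctrl.hand_in(): hands the job in, once; it reports no verdict.
The state is a dict: "time_s": time; "qpos": joint angles; "joint_vel": joint speeds; "tau": joint torques, N m; "ee_pos": TCP position; "eef_rot": TCP orientation; "force": force on the tool from outside, world axes, zero at the start; "moment": the same for the moment, N m; "grip_width": finger opening in m.
Only numpy, scipy, OpenCV 4.12 (cv2) and the standard library are available. Lean on these libraries where they do the work, as an engineer would, in place of code of your own. Each camera call takes 0.05 s, during which the arm holds its last target. There are 200 camera calls.

## Working session

There is one attempt and no reset: what is moved stays moved. The work goes in short steps, Python scripts to look and compute and a tool call to move; the robot and the scene stay as the last step left them, time stands still between calls to the robot, and variables do not carry over. Pictures are saved under pics/ and viewed, about 8 in all and at most 12, crops included, and the job is handed in when it is done.

Besides the shell and the picture viewer there is one more tool, called after "Emit:" as name([rows], argument=value, ...), one row to a line, values as JSON. apply_moves: Moves the arm, as the interface text tells. Its arguments: {"type":"object","properties":{"deltas":{"type":"array"},"newtons":{"type":"number"}},"required":["deltas"]}

```bash
mkdir -p pics
cat > h.py <<'E'
import numpy as np, cv2
from station import ctrl, imaging
def snap(n,f):
    im=imaging.camera(n); cv2.imwrite(f'pics/{f}.png',im); return im
def ray(n,u,v,info=None):
    c=info or imaging.camera_info(n); T=np.array(c['world_from_camera']); d=T[:3,:3]@np.linalg.inv(c['K'])@[u,v,1]
    return T[:3,3],d
def onz(n,u,v,z,info=None):
    o,d=ray(n,u,v,info); return o+d*(z-o[2])/d[2]
def proj(n,p,info=None):
    c=info or imaging.camera_info(n); T=np.linalg.inv(np.array(c['world_from_camera'])); q=np.array(c['K'])@(T[:3,:3]@p+T[:3,3]); return q[:2]/q[2]
def tri(obs):
    A=np.zeros((3,3));b=np.zeros(3)
    for n,u,v in obs:
        o,d=ray(n,u,v); d=d/np.linalg.norm(d); M=np.eye(3)-np.outer(d,d); A+=M;b+=M@o
    return np.linalg.solve(A,b)
E
python3 - <<'E'
from h import *
np.set_printoptions(precision=4,suppress=True)
print(ctrl.get_obs())
a=snap('scene','scene0');b=snap('top','top0')
for n in('scene','top'):print(n,imaging.camera_info(n))
cv2.imwrite('pics/top0.png',cv2.resize(b,(800,600),interpolation=cv2.INTER_CUBIC))
cv2.imwrite('pics/scene0.png',cv2.resize(a,(800,600),interpolation=cv2.INTER_CUBIC))
E
```

```text
{'time_s': 0.0, 'qpos': array([-1.2746,  0.3005,  1.5216,  0.    ,  1.3207, -0.0666]), 'joint_vel': array([ 0.0002, -0.    ,  0.0004, -0.0013,  0.0004, -0.0009]), 'tau': array([  0.0005, -53.18  , -35.2735,   0.0708,   0.0243,  -0.0001]), 'ee_pos': array([ 0.1951, -0.5139,  0.2158]), 'eef_rot': array([-1.5707,  0.0012, -1.208 ]), 'force': array([-0.0882,  0.1895, -0.0057]), 'moment': array([-0.0029,  0.0207,  0.0128]), 'grip_width': 0.09387390597114734}
scene {'K': array([[461.944 ,   0.    , 251.4039],
       [  0.    , 461.944 , 188.8508],
       [  0.    ,   0.    ,   1.    ]]), 'world_from_camera': array([[ 0.57  , -0.3352,  0.7502, -0.3702],
       [-0.8215, -0.2148,  0.5282, -0.6017],
       [-0.0159, -0.9174, -0.3977,  0.6029],
       [ 0.    ,  0.    ,  0.    ,  1.    ]])}
top {'K': array([[420.0391,   0.    , 255.3432],
       [  0.    , 420.0391, 191.8045],
       [  0.    ,   0.    ,   1.    ]]), 'world_from_camera': array([[-0.0035, -0.9974,  0.0724,  0.4549],
       [-1.    ,  0.004 ,  0.0068,  0.0297],
       [-0.0071, -0.0724, -0.9973,  1.2309],
       [ 0.    ,  0.    ,  0.    ,  1.    ]])}
```

View pics/scene0.png

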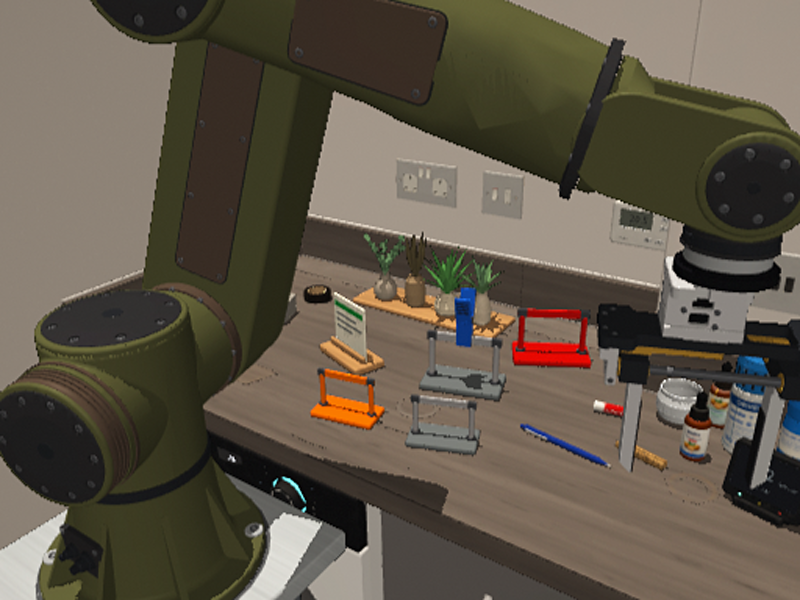

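View pics/top0.png

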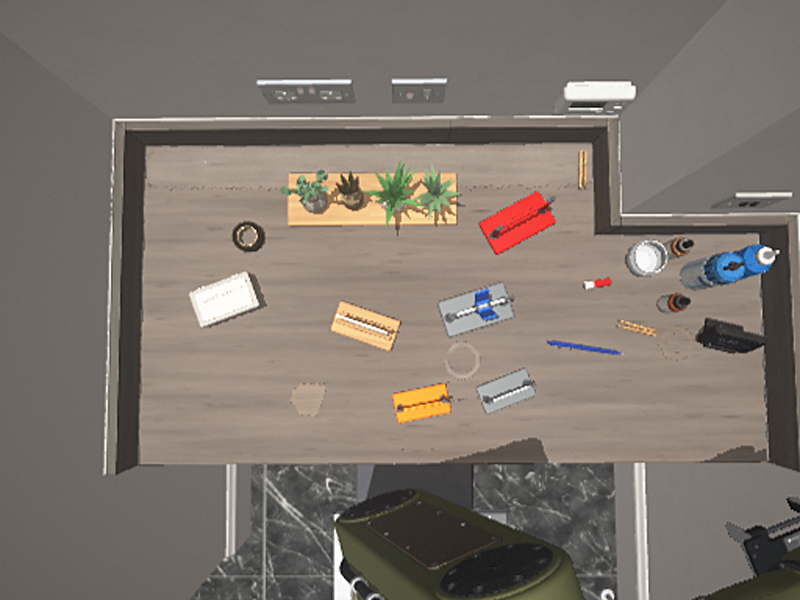

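The picked rail is the larger grey one carrying the clip at about (478,308) in the top view. The card is at about (365,325). I'll enlarge both.

Run:
```python
from h import *
b=imaging.camera('top');a=imaging.camera('scene')
t=cv2.resize(b[175:227,205:338],None,fx=6,fy=6,interpolation=cv2.INTER_CUBIC)
s=cv2.resize(a[180:260,205:330],None,fx=6,fy=6,interpolation=cv2.INTER_CUBIC)
cv2.imwrite('pics/t1.png',t);cv2.imwrite('pics/s1.png',s)
```

```text
(no output)
```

View pics/t1.png

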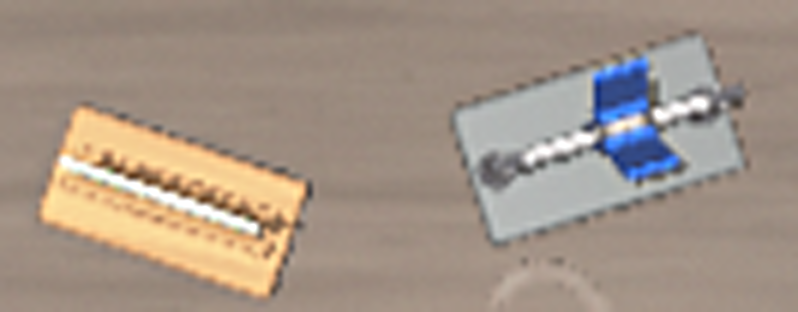

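View pics/s1.png

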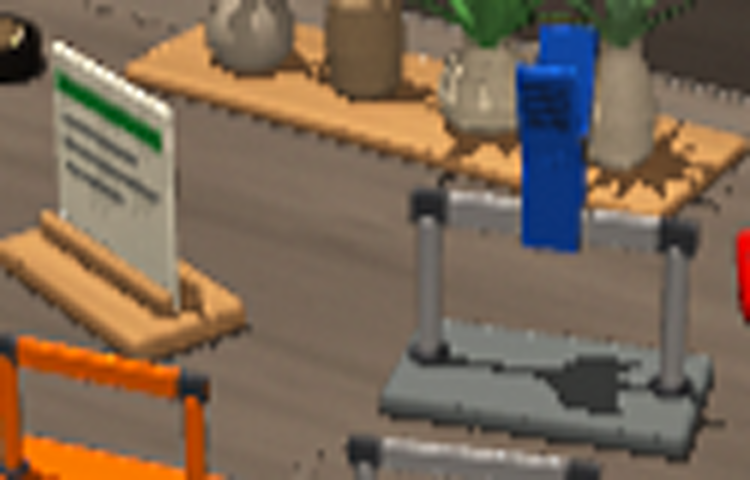

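Run:
```python
from h import *
np.set_printoptions(precision=4,suppress=True)
P=lambda x,y,z:onz('top',205+(x+.5)/6-.5,175+(y+.5)/6-.5,z)
f=np.array([P(x,y,.012) for x,y in[(455,108),(697,35),(745,165),(497,243)]])
print('rail foot',f.mean(0)); d=f[0]-f[1]+f[3]-f[2]; print('yaw long',np.arctan2(d[1],d[0]),np.linalg.norm(d)/2)
e=[P(500,168,.09),P(706,103,.09)]; d=e[0]-e[1]; print('bar posts mid',(e[0]+e[1])/2,np.arctan2(d[1],d[0]),np.linalg.norm(d))
t=np.array([P(x,y,.161) for x,y in[(597,72),(645,58),(632,180),(683,163)]])
print('tails',t.mean(0),t); d=t[:2].mean(0)-t[2:].mean(0);print('x dir',np.arctan2(d[1],d[0]),np.linalg.norm(d))
print('pivot',P(625,125,.12))
f=np.array([P(x,y,.025) for x,y in[(80,105),(310,185),(270,297),(40,220)]])
print('card foot',f.mean(0)); d=f[0]-f[1]+f[3]-f[2]; print('yaw',np.arctan2(d[1],d[0]),np.linalg.norm(d)/2)
e=[P(62,162,.11),P(260,230,.11)]; d=e[0]-e[1]; print('card edge',(e[0]+e[1])/2,np.arctan2(d[1],d[0]),np.linalg.norm(d))
S=lambda x,y:('scene',205+(x+.5)/6-.5,180+(y+.5)/6-.5)
e=[]
for z,(a,b) in [(.11,((57,45),(172,110)))]:
    q=[onz('scene',*S(*p)[1:],z) for p in(a,b)]; d=q[0]-q[1]; print('card edge scene',sum(q)/2,np.arctan2(d[1],d[0]),np.linalg.norm(d))
print('bar scene posts',(onz('scene',*S(428,195)[1:],.09)+onz('scene',*S(680,228)[1:],.09))/2)
```

```text
rail foot [ 0.5263 -0.1042  0.012 ]
yaw long 1.865801973351307 0.12429644513627067
bar posts mid [ 0.5226 -0.0977  0.09  ] 1.8725341690090203 0.09804314906833894
tails [ 0.5257 -0.1053  0.161 ] [[ 0.5455 -0.0876  0.161 ]
 [ 0.5514 -0.108   0.161 ]
 [ 0.4995 -0.1018  0.161 ]
 [ 0.5066 -0.1236  0.161 ]]
x dir 0.3170889073721145 0.047810478093150414
pivot [ 0.5255 -0.1041  0.12  ]
card foot [0.4956 0.1001 0.025 ]
yaw 1.238754212297403 0.11648382025454995
card edge [0.4953 0.1014 0.11  ] 1.2368646164360313 0.0933057401630215
card edge scene [0.5003 0.1019 0.11  ] 1.2518228896137251 0.09092570770740603
bar scene posts [ 0.5253 -0.106   0.09  ]
```

```bash
cat >> h.py <<'E'
from scipy.spatial.transform import Rotation as Rn
def plan(target,yaw,n,p=None,y0=None):
    o=ctrl.get_obs(); p=np.array(o['ee_pos'] if p is None else p); y0=o['eef_rot'][2] if y0 is None else y0
    r=(y0-yaw)/n; s=(np.array(target)-p)/n
    for i in range(n):
        y=y0-r*i; x=np.array([np.cos(y),np.sin(y),0]); z=np.array([-np.sin(y),np.cos(y),0])
        print(f'{{"dp":[{s@x:.4f},{-s[2]:.4f},{s@z:.4f}],"roll":{r:.4f},"grip":-1}},')
E
python3 - <<'E'
from h import *
plan([.5257,-.1053,.266],.297,10,p=[.1951,-.5139,.266])
E
```

```text
{"dp":[-0.0265,-0.0000,0.0454],"roll":-0.1505,"grip":-1},
{"dp":[-0.0194,-0.0000,0.0489],"roll":-0.1505,"grip":-1},
{"dp":[-0.0118,-0.0000,0.0512],"roll":-0.1505,"grip":-1},
{"dp":[-0.0040,-0.0000,0.0524],"roll":-0.1505,"grip":-1},
{"dp":[0.0039,-0.0000,0.0524],"roll":-0.1505,"grip":-1},
{"dp":[0.0117,-0.0000,0.0512],"roll":-0.1505,"grip":-1},
{"dp":[0.0193,-0.0000,0.0489],"roll":-0.1505,"grip":-1},
{"dp":[0.0264,-0.0000,0.0455],"roll":-0.1505,"grip":-1},
{"dp":[0.0329,-0.0000,0.0410],"roll":-0.1505,"grip":-1},
{"dp":[0.0387,-0.0000,0.0356],"roll":-0.1505,"grip":-1},
```

Emit:
apply_moves([
  {"dp": [0, -0.03, 0], "roll": 0, "grip": -1},
  {"dp": [0, -0.02, 0], "roll": 0, "grip": -1},
], newtons=20)

```text
time_s: 0.45
ee_pos: [0.1952, -0.5143, 0.2674]
eef_rot: [-1.571, -0.0, -1.208]
force: [-0.6, -0.4, 0.2]
grip_width: 0.0937
```

Emit:
apply_moves([
  {"dp": [-0.0265, 0, 0.0454], "roll": -0.15, "grip": -1},
  {"dp": [-0.0194, 0, 0.0489], "roll": -0.15, "grip": -1},
  {"dp": [-0.0118, 0, 0.0512], "roll": -0.15, "grip": -1},
  {"dp": [-0.004, 0, 0.0524], "roll": -0.15, "grip": -1},
  {"dp": [0.0039, 0, 0.0524], "roll": -0.15, "grip": -1},
  {"dp": [0.0117, 0, 0.0512], "roll": -0.15, "grip": -1},
  {"dp": [0.0193, 0, 0.0489], "roll": -0.15, "grip": -1},
  {"dp": [0.0264, 0, 0.0455], "roll": -0.15, "grip": -1},
  {"dp": [0.0329, 0, 0.041], "roll": -0.15, "grip": -1},
  {"dp": [0.0387, 0, 0.0356], "roll": -0.15, "grip": -1},
])

```text
time_s: 1.7
ee_pos: [0.5276, -0.1047, 0.2664]
eef_rot: [-1.571, 0.0, 0.297]
force: [-1.0, -0.6, 0.9]
grip_width: 0.0941
```

Run:
```python
from h import *
np.set_printoptions(precision=4,suppress=True)
import pickle
for i in range(3): imaging.camera('top')
o=ctrl.get_obs();print(o['time_s'],o['ee_pos'],o['eef_rot'],o['qpos'],np.abs(o['joint_vel']).max())
c=imaging.camera_info('wrist');pickle.dump(c,open('w1.pkl','wb'));w=snap('wrist','w1');print(c)
cv2.imwrite('pics/w1.png',cv2.resize(w,(800,600),interpolation=cv2.INTER_CUBIC))
```

```text
1.85 [ 0.5274 -0.1047  0.2658] [-1.5703  0.0009  0.2953] [-0.2641  0.2391  1.4829 -0.      1.4206 -0.5594] 0.054734827925192776
{'K': array([[299.3742,   0.    , 254.9015],
       [  0.    , 299.3742, 189.8695],
       [  0.    ,   0.    ,   1.    ]]), 'world_from_camera': array([[ 0.9567,  0.2789,  0.0829,  0.5034],
       [ 0.2909, -0.9166, -0.2742, -0.0229],
       [-0.0005,  0.2865, -0.9581,  0.4343],
       [ 0.    ,  0.    ,  0.    ,  1.    ]])}
```

View pics/w1.png

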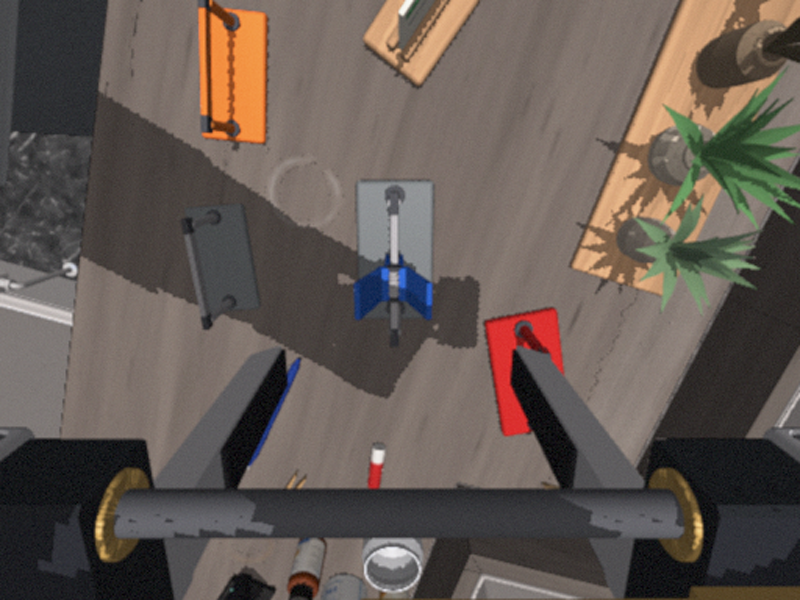

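Run:
```python
from h import *
import pickle
np.set_printoptions(precision=4,suppress=True)
c=pickle.load(open('w1.pkl','rb'))
P=lambda x,y,z:onz('wrist',(x+.5)*.64-.5,(y+.5)*.64-.5,z,c)
t=[P(*q,.16) for q in[(357,290),(356,320),(432,289),(433,319)]]
print(np.array(t),np.mean(t,0)); d=t[2]+t[3]-t[0]-t[1];print(np.arctan2(d[1],d[0]),np.linalg.norm(d)/2)
a,b=P(396,195,.09),P(394,340,.09);d=a-b;print('bar',(a+b)/2,np.arctan2(d[1],d[0])-np.pi/2,np.linalg.norm(d))
im=cv2.imread('pics/w1.png');cv2.imwrite('pics/w1c.png',cv2.resize(im[160:360,320:470],None,fx=3.9,fy=3,interpolation=cv2.INTER_CUBIC))
```

```text
[[ 0.5016 -0.1045  0.16  ]
 [ 0.5061 -0.1234  0.16  ]
 [ 0.5451 -0.0906  0.16  ]
 [ 0.5517 -0.1088  0.16  ]] [ 0.5261 -0.1069  0.16  ]
0.30915653955161265 0.046751642154805456
bar [ 0.5245 -0.1025  0.09  ] 0.279564580356489 0.11224615952653491
```

View pics/w1c.png

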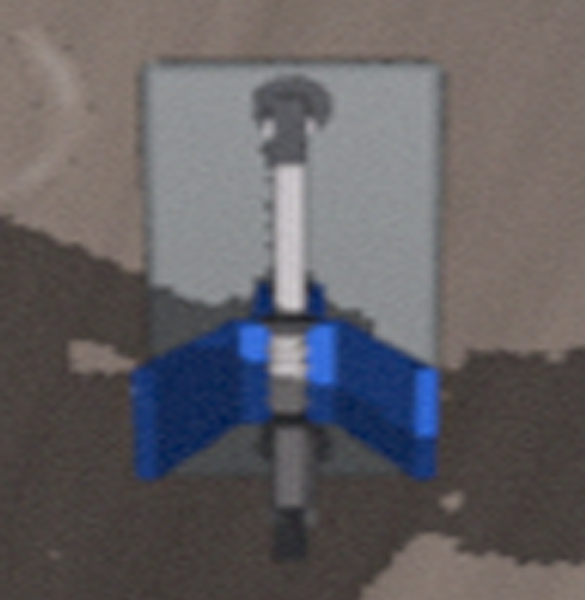

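Run:
```python
from h import *
import pickle
np.set_printoptions(precision=4,suppress=True)
c=pickle.load(open('w1.pkl','rb'))
P=lambda x,y,z:onz('wrist',(x/3.9+320)*.64-.18,(y/3+160)*.64-.18,z,c)
t=[P(*q,.161) for q in[(132,370),(138,480),(438,370),(435,480)]]
m=np.mean(t,0);print(np.array(t),m); d=t[2]+t[3]-t[0]-t[1];print(np.arctan2(d[1],d[0]),np.linalg.norm(d)/2,np.linalg.norm(t[0]-t[1]))
for y in (-.0,):
  x=np.array([np.cos(.297),np.sin(.297)]);z=np.array([-x[1],x[0]]);e=np.array([.5259,-.1060])-ctrl.get_obs()['ee_pos'][:2];print(e@x,e@z)
```

```text
[[ 0.4986 -0.1008  0.161 ]
 [ 0.5058 -0.1231  0.161 ]
 [ 0.544  -0.087   0.161 ]
 [ 0.5509 -0.1094  0.161 ]] [ 0.5248 -0.1051  0.161 ]
0.29535348022758257 0.04727832808046453 0.023482800241820062
-0.0008519730073025876 0.00012129029655971598
```

Emit:
apply_moves([
  {"dp": [-0.002, 0.035, 0], "roll": 0, "grip": -1},
  {"dp": [0, 0.035, 0], "roll": 0, "grip": -1},
  {"dp": [0, 0.03, 0], "roll": 0, "grip": -1},
  {"dp": [0, 0.018, 0], "roll": 0, "grip": -1},
  {"dp": [0, 0.01, 0], "roll": 0, "grip": -1},
  {"dp": [0, 0, 0], "roll": 0, "grip": -1},
])

```text
time_s: 2.65
ee_pos: [0.5244, -0.1075, 0.1384]
eef_rot: [-1.571, 0.001, 0.291]
force: [0.1, -0.0, 0.5]
grip_width: 0.094
```

Emit:
apply_moves([
  {"dp": [0, 0, 0], "roll": 0, "grip": 1},
  {"dp": [0, 0, 0], "roll": 0, "grip": 1},
  {"dp": [0, 0, 0], "roll": 0, "grip": 1},
  {"dp": [0, 0, 0], "roll": 0, "grip": 1},
  {"dp": [0, 0, 0], "roll": 0, "grip": 1},
  {"dp": [0, 0, 0], "roll": 0, "grip": 1},
  {"dp": [0, 0, 0], "roll": 0, "grip": 1},
  {"dp": [0, 0, 0], "roll": 0, "grip": 1},
], newtons=20)

```text
time_s: 3.65
ee_pos: [0.5248, -0.1069, 0.1384]
eef_rot: [-1.571, 0.0, 0.292]
force: [1.1, 0.1, -0.3]
grip_width: 0.0209
```

Run:
```python
from h import *
np.set_printoptions(precision=4,suppress=True)
o=ctrl.get_obs();print(o)
w=imaging.camera('wrist');a=imaging.camera('scene')
L=cv2.resize(w[130:290,170:330],(400,400),interpolation=cv2.INTER_CUBIC);Rr=cv2.resize(a[160:260,250:350],(400,400),interpolation=cv2.INTER_CUBIC)
cv2.imwrite('pics/g1.png',np.hstack([L,Rr]))
```

```text
{'time_s': 3.65, 'qpos': array([-0.2693,  0.3458,  1.6512,  0.    ,  1.1447, -0.5613]), 'joint_vel': array([-0.001 ,  0.0002,  0.0007,  0.0006,  0.0007,  0.0013]), 'tau': array([ -0.0033, -53.2311, -32.6729,   0.0487,   0.0549,   0.0002]), 'ee_pos': array([ 0.5248, -0.1069,  0.1384]), 'eef_rot': array([-1.5708,  0.    ,  0.292 ]), 'force': array([ 1.126 ,  0.0552, -0.2654]), 'moment': array([-0.0264, -0.0685, -0.0461]), 'grip_width': 0.020904977394180617}
```

View pics/g1.png

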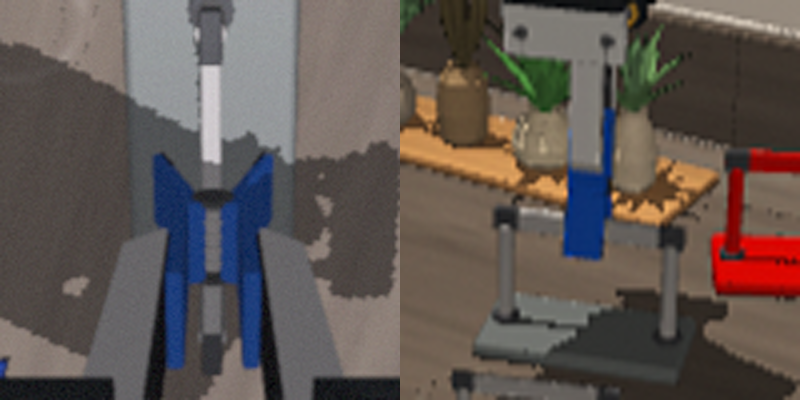

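Clip is squeezed fully (opening 21 mm, jaws splayed clear of the bar). Lifting.

Emit:
apply_moves([
  {"dp": [0, -0.01, 0], "roll": 0, "grip": 1},
  {"dp": [0, -0.02, 0], "roll": 0, "grip": 1},
  {"dp": [0, -0.03, 0], "roll": 0, "grip": 1},
  {"dp": [0, -0.03, 0], "roll": 0, "grip": 1},
  {"dp": [0, -0.02, 0], "roll": 0, "grip": 1},
  {"dp": [0, -0.01, 0], "roll": 0, "grip": 1},
  {"dp": [0, 0, 0], "roll": 0, "grip": 1},
])

```text
time_s: 4.62
ee_pos: [0.5249, -0.1069, 0.2588]
eef_rot: [-1.571, -0.001, 0.292]
force: [-0.0, -0.4, -1.7]
grip_width: 0.0209
```

Run:
```python
from h import *
o=ctrl.get_obs();print(o['ee_pos'],o['force'],o['grip_width'])
plan([.4965,.1012,o['ee_pos'][2]],-.333,8)
```

```text
[ 0.52490547 -0.10688644  0.25882511] [-1.15142598e-03 -3.83527661e-01 -1.70197914e+00] 0.020935259983575653
{"dp":[0.0041,-0.0000,0.0259],"roll":0.0781,"grip":-1},
{"dp":[0.0021,-0.0000,0.0262],"roll":0.0781,"grip":-1},
{"dp":[0.0000,-0.0000,0.0263],"roll":0.0781,"grip":-1},
{"dp":[-0.0020,-0.0000,0.0262],"roll":0.0781,"grip":-1},
{"dp":[-0.0041,-0.0000,0.0259],"roll":0.0781,"grip":-1},
{"dp":[-0.0061,-0.0000,0.0255],"roll":0.0781,"grip":-1},
{"dp":[-0.0081,-0.0000,0.0250],"roll":0.0781,"grip":-1},
{"dp":[-0.0100,-0.0000,0.0243],"roll":0.0781,"grip":-1},
```

Emit:
apply_moves([
  {"dp": [0.0041, 0, 0.0259], "roll": 0.078, "grip": 1},
  {"dp": [0.0021, 0, 0.0262], "roll": 0.078, "grip": 1},
  {"dp": [0, 0, 0.0263], "roll": 0.078, "grip": 1},
  {"dp": [-0.002, 0, 0.0262], "roll": 0.078, "grip": 1},
  {"dp": [-0.0041, 0, 0.0259], "roll": 0.078, "grip": 1},
  {"dp": [-0.0061, 0, 0.0255], "roll": 0.078, "grip": 1},
  {"dp": [-0.0081, 0, 0.025], "roll": 0.078, "grip": 1},
  {"dp": [-0.01, 0, 0.0243], "roll": 0.078, "grip": 1},
  {"dp": [0, 0, 0], "roll": 0, "grip": 1},
  {"dp": [0, 0, 0], "roll": 0, "grip": 1},
])

```text
time_s: 5.88
ee_pos: [0.4963, 0.1007, 0.2579]
eef_rot: [-1.571, 0.001, -0.331]
force: [-0.9, 0.4, -0.1]
grip_width: 0.0204
```

Run:
```python
from h import *
import pickle
np.set_printoptions(precision=4,suppress=True)
o=ctrl.get_obs();print(o['time_s'],o['ee_pos'],o['eef_rot'],o['force'],o['grip_width'])
c=imaging.camera_info('wrist');pickle.dump(c,open('w2.pkl','wb'))
w=imaging.camera('wrist');a=imaging.camera('scene')
cv2.imwrite('pics/w2raw.png',w);cv2.imwrite('pics/s2raw.png',a)
L=cv2.resize(w[110:310,155:355],(600,600),interpolation=cv2.INTER_CUBIC);cv2.imwrite('pics/w2.png',L)
cv2.imwrite('pics/s2.png',cv2.resize(a[120:250,170:300],(600,600),interpolation=cv2.INTER_CUBIC))
```

```text
5.875 [0.4963 0.1007 0.2579] [-1.5714  0.0007 -0.3306] [-0.9153  0.3956 -0.1237] 0.02035862820525728
```

View pics/w2.png

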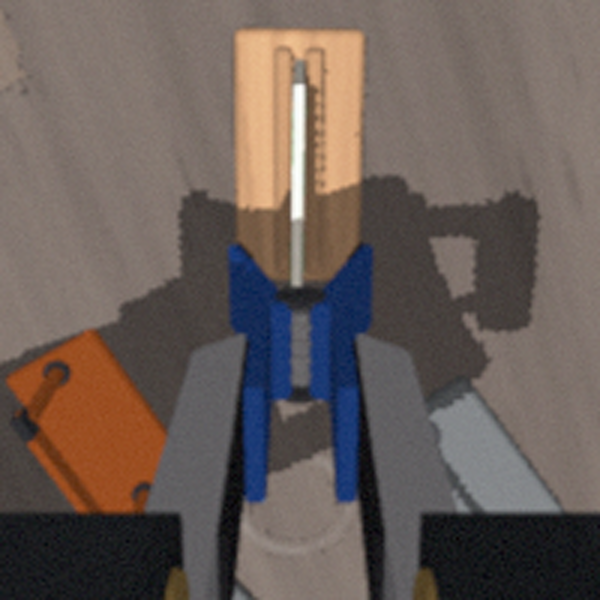

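View pics/s2.png

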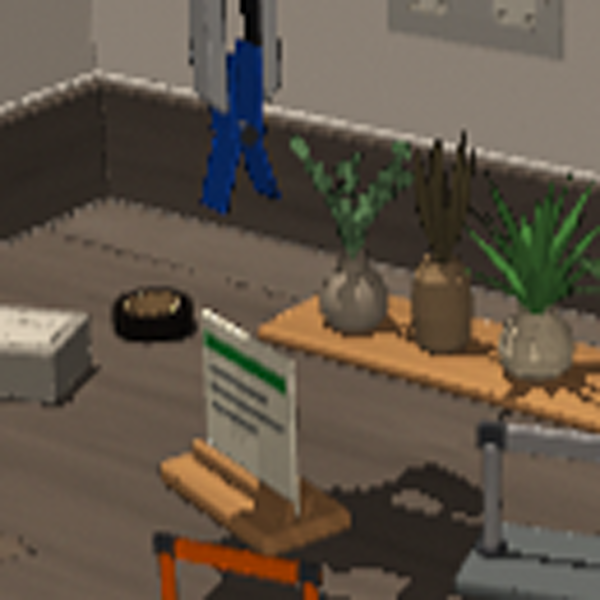

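Run:
```python
from h import *
import pickle
np.set_printoptions(precision=4,suppress=True)
c=pickle.load(open('w2.pkl','rb'))
P=lambda x,y,z:onz('wrist',(x+.5)/3+154.5,(y+.5)/3+109.5,z,c)
tcp=np.array([.4963,.1007,.2579]);yw=-.3306
x=np.array([np.cos(yw),np.sin(yw),0]);z=np.array([-x[1],x[0],0])
for n,q,h in[('card far',(299,82),.11),('card shade',(297,220),.11),('card near vis',(297,288),.11),('jaw L',(236,247),.1955),('jaw R',(366,247),.1955),('pivot mid',(301,340),.2375),('tail L',(256,498),.28),('tail R',(347,498),.28)]:
    p=P(*q,h);print(n,p,'tool x,z',(p-tcp)@x,(p-tcp)@z)
```

```text
card far [0.5113 0.1469 0.11  ] tool x,z -0.0008236599293754181 0.048545274360871686
card shade [0.4943 0.0999 0.11  ] tool x,z -0.0015824620388885796 -0.001417379776265879
card near vis [0.4858 0.075  0.11  ] tool x,z -0.0016143692707140818 -0.02775955887086789
jaw L [0.4845 0.1202 0.1955] tool x,z -0.017527991631315375 0.014600285897252848
jaw R [0.5175 0.1089 0.1955] tool x,z 0.01742000380662102 0.014611685290248769
pivot mid [0.4981 0.1059 0.2375] tool x,z -1.7201341338650826e-05 0.005457585021408901
tail L [0.4857 0.0956 0.28  ] tool x,z -0.008353083773429292 -0.008226991032438248
tail R [0.5017 0.0901 0.28  ] tool x,z 0.008575617014871775 -0.008215020987532339
```

Run:
```python
from h import *
np.set_printoptions(precision=2,suppress=True)
q=lambda p:(proj('scene',np.array(p))+.5-[170,120])*600/130
yw=-.3306;x=np.array([np.cos(yw),np.sin(yw),0]);z=np.array([-x[1],x[0],0]);m=np.array([.4968,.1021,0])
print('pivot near end',q(m-z*.012+[0,0,.2375]))
for s in(-1,1):print('tip near end',q(m+s*.0165*x-z*.012+[0,0,.1955]))
```

```text
pivot near end [247.23 130.84]
tip near end [225.03 209.99]
tip near end [275.2  196.95]
```

Emit:
apply_moves([
  {"dp": [-0.001, 0.02, 0], "roll": 0, "grip": 1},
  {"dp": [0, 0.02, 0], "roll": 0, "grip": 1},
  {"dp": [0, 0.008, 0], "roll": 0, "grip": 1},
  {"dp": [0, 0, 0], "roll": 0, "grip": 1},
])

```text
time_s: 6.48
ee_pos: [0.4955, 0.1012, 0.2104]
eef_rot: [-1.571, 0.0, -0.332]
force: [0.1, 0.4, -0.0]
grip_width: 0.0209
```

The pivot is where expected, within about 1 mm. Continuing down slowly.

Emit:
apply_moves([
  {"dp": [0, 0.01, 0], "roll": 0, "grip": 1},
  {"dp": [0, 0.012, 0], "roll": 0, "grip": 1},
  {"dp": [0, 0.012, 0], "roll": 0, "grip": 1},
  {"dp": [0, 0.01, 0], "roll": 0, "grip": 1},
  {"dp": [0, 0.008, 0], "roll": 0, "grip": 1},
  {"dp": [0, 0.005, 0], "roll": 0, "grip": 1},
  {"dp": [0, 0, 0], "roll": 0, "grip": 1},
  {"dp": [0, 0, 0], "roll": 0, "grip": 1},
])

```text
time_s: 7.48
ee_pos: [0.4956, 0.1016, 0.1537]
eef_rot: [-1.571, -0.0, -0.332]
force: [-0.3, 0.4, -0.1]
grip_width: 0.0213
```

Run:
```python
from h import *
np.set_printoptions(precision=4,suppress=True)
o=ctrl.get_obs();print(o['time_s'],o['ee_pos'],o['eef_rot'],o['force'],o['grip_width'],np.abs(o['joint_vel']).max())
w=imaging.camera('wrist');a=imaging.camera('scene')
L=cv2.resize(w[140:300,175:335],(400,400),interpolation=cv2.INTER_CUBIC);S=cv2.resize(a[155:235,190:270],(400,400),interpolation=cv2.INTER_CUBIC)
cv2.imwrite('pics/f1.png',np.hstack([L,S]))
```

```text
7.475 [0.4956 0.1016 0.1537] [-1.5705 -0.0005 -0.332 ] [-0.3     0.3511 -0.1384] 0.02133147409348692 0.0015799929983820833
```

View pics/f1.png

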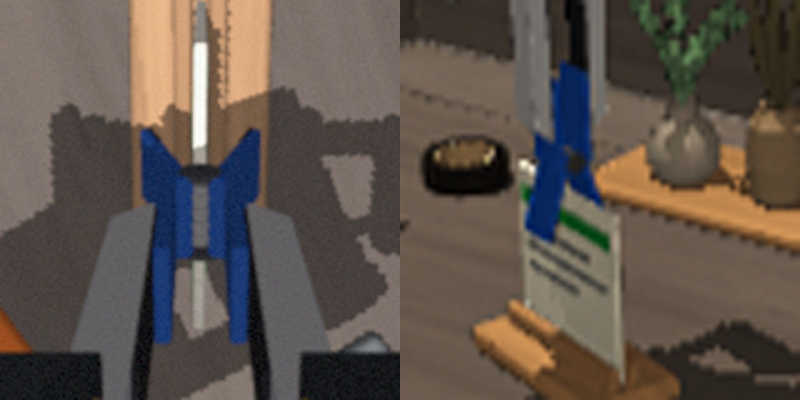

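The clip straddles the card symmetrically: the card edge and the clip's middle are both at column ≈201. One jaw is in front of the card and the other behind, with no external force. Handing in.

```bash
python3 -c "
from station import ctrl
print(ctrl.hand_in())"
```

```text
the job is handed in; nothing more can be done
None
```

I squeezed the clip open on the larger grey rail and lifted it straight off. I then turned it to match the card and lowered it over the card's top edge. It is still held open at the 20 N grip setting, and I handed the job in at about 7.6 s of the 35 s allowed; no verdict was reported.

- **Clip open:** the fingers are 21 mm apart, close to the 22 mm given for the clip fully squeezed. The pictures show the jaws splayed.
- **Position on the card:** the card lies midway between the jaws in the last wrist picture. From the arm's height I work out the tips at about 19 mm below the card's top edge and the pivot at about 0.133 m.
- **No contact seen:** the external force was under 0.5 N, within sensor noise, and the arm was still.
- **Bystanders:** I kept the path clear of the loose things and saw none of them move. I did not check each one individually at the end.

The estimates of the card's position differed by up to 5 mm between cameras. I settled this with the close wrist view before lowering the clip. No check failed.

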